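# Sweep the empty tin into the tilt-out bin and shut its flap

### The arm

A 6-joint arm with a two-finger parallel gripper is mounted at the origin on the work surface. World frame = base frame: x ahead of the robot, y to its left, z up, the work surface at z = 0. Lengths are in m, angles in degrees, forces in N, time in s.
With the tool pointing down it reaches from about 0.35 to 0.875 m from the base axis. Payload 4.2 kg.
Tool frame: the origin (TCP) lies midway between the tips of the shut fingers; the grasp point (between the pads) lies 19 mm behind it; y points along the fingers, z is the direction in which the jaws open and shut, and the axes are right-handed (so a half turn about y gives the same grasp; the last joint's range is limited). The gripper opens to 87 mm and grips with 3 to 60 N. Pads are 19 mm wide; open, the fingers measure 117 mm over their backs; the gripper's body (75 mm by 190 mm) begins 51 mm behind the grasp point.
Start: joints at [80.936, 22.042, 0.453, 0, -68.411, -14.817], TCP at [0.253, 0.571, 0.223] pointing down, gripper open.
Joint ranges: [-179.83, 179.83], [-69.29, 118.12], [-61.27, 80.66], [-181.25, 117.63], [-171.15, -9.14], [-177.46, 177.46]. Speed limits (degrees/s): [159.86, 159.86, 180, 180, 180, 180].

### API

Orientations are given as [roll, pitch, yaw] about the fixed x, y, z axes, in that order (R = Rz(yaw) Ry(pitch) Rx(roll)).
In Python, from workcell import env gives the robot as it stands. The module is installed in compiled form; this text tells all that it offers. Calls block until the motion is done:
- env.goto(position, orientation): joint-space move of the TCP to a pose.
- env.move_straight(position, rotation=None, rate=0.15, force_limit=None): straight line of the TCP; rotation=None keeps the orientation; rate is the mean speed in m/s. With force_limit (N) it stops when the force on the tool has changed by that much, and returns True; else False.
- env.set_joints(angles): joint-space move.
- env.gripper_to(opening, grasp_force=None): opening from 0.0 (shut) to 1.0 (fully open); grasp_force is the grip in N (None keeps the last); returns when the fingers have stopped.
- env.dwell(seconds).
- env.inverse_kinematics(position, orientation): joint angles nearest the present ones, or None.
- env.read_state(): the state.
- env.grab_frame(name): name is "side" or "top"; returns a dict with "image" (384x512x3 uint8, blue, green, red), "fx", "fy", "cx", "cy" (pixels), "D" ([k1, k2, p1, p2, k3] as OpenCV has them; the pictures are not rectified), "position" and "orientation" of the camera in the world. Camera axes: x right, y up, looking along -z (the intrinsics and any distortion apply to the point x, -y, -z); pixel columns grow to the right and rows downward; lengths in m; the calibration is good to about 2 mm. A picture is of the moment at which its call begins. There is no depth.
A pose or a line that the arm cannot do raises env.Unreachable and nothing moves.
- env.close_job(): hands the job in, once; it reports no verdict.
Trained networks look in a picture, given as the dict that the camera call returned (one of the last four; its "shot" number tells which), for a name from the list of things; names that differ only in an ending like _2 or _b are one class to them, and where a whole thing is asked for, a point or a joint stands for the part that bears it (a point fixed in the world has none). Each returns a list of dicts, best first, with "score" (0 to 1); they miss things now and then, are a little off and sometimes report something else, mostly with a low value. They report only what shows in the picture. A call takes as long as a camera call. They do not tell look-alikes from the thing itself.
- env.search_frame(picture, thing): "xyz" ([x, y, z] in m, in world coordinates, good to about 4 mm: the middle of the surface that is visible of it).
- env.trace(picture, thing): "mask" (384x512 bool, what is visible of it).
The state is a dict: "clock": time; "joint_positions": joint angles; "qvel": joint speeds; "joint_torque": joint torques, N m; "position": TCP position; "tool_rot": TCP orientation; "force": force on the tool from outside, world axes, zero at the start; "wrist_torque": the same for the moment, N m; "opening": opening from 0.0 (shut) to 1.0 (fully open).
Only numpy, scipy, OpenCV 4.12 (cv2) and the standard library are available. Lean on these libraries where they do the work, as an engineer would, in place of code of your own. Each camera call takes 0.05 s, during which the arm holds its last target. There are 200 camera calls.

### The job

Clear up at the tea station: with the fingertips push the empty green tea tin along the slate counter and over its front edge, so that it drops into the tilted-out bin, then push the bin's flap fully shut, flush with the plinth. Do not pick up or carry the tin - it is only pushed, and let go once it drops - and leave the kettle, teapot and the other things on the counter where they stand.

Things in the scene. Friction and masses are not known exactly. Their poses are not given: they have to be found in the camera images.
- counter_edge (a point): Point on top of the fixed, dark slate counter (206 mm above the worktop), on its front edge, straight above the bin's middle. x = inwards, away from the robot; y = left along the edge; z up. Counter: 360 mm in x, 450 mm either way in y, slab 20 mm thick, flush with the oak plinth front (plane x = 0). The station's place and yaw vary.
- flap (a joint): Tilt of the oak bin flap, rad: 0 = shut, flush; grows as its top tilts out to the robot; stop at 0.68, starts 0.50 to 0.60. Hinge line: along y at x = 0, 192 mm below counter_edge. Flap 298 mm wide, centred, 170 mm from hinge to upper edge, 12 mm thick. A friction hinge holds it where it is left; under 4 N at the upper edge moves it; a hard stop at 0, no latch.
- flap_edge (a point): Middle of the flap's upper edge on its outer face (towards the robot), 170 mm from the hinge; moves with the flap. Shut, it lies 22 mm straight below counter_edge. Axes as counter_edge when shut, turning with the flap.
- tub (a point): Middle of the inner floor of the open grey tub fixed behind the flap, moving with it; axes as counter_edge when shut. Inside it reaches 44 mm to -x, 40 mm to +x, 121 mm either way in y, and its back and side walls rise 121 mm. It starts empty. With the flap tilted out, the mouth between counter edge and flap is at least 65 mm wide.
- tin_center (a point): Centre of the empty tea tin, a closed upright cylinder 46 mm in diameter and 34 mm tall, green with a brass-coloured lid, 20 to 45 g; 17 mm above its underside. It stands on the counter 42 to 92 mm in from the front edge, up to 100 mm to either side of counter_edge, and slides without tipping when pushed on its side.
- kettle: Grey plastic kettle on a black power base; bystander at the left end of the counter. 156 mm across, 213 mm tall, handle 127 mm out along its -x, spout 85 mm out along +x. Origin under its centre, z up.
- teapot: Beige stoneware teapot with lid; bystander at the right end of the counter. 140 mm across, 131 mm tall, handle 116 mm out along its -x, spout 124 mm out along +x. Origin under its centre, z up.
- mug: White enamel mug with a blue rim, bystander in the back row. 82 mm across, 80 mm tall, handle 69 mm out along its +y. Origin under its centre, z up.
- strainer: Steel mesh tea strainer sitting in its white drip stand (one piece), bystander in the back row. 70 mm across, 44 mm tall, handle 93 mm out along its +x, 53 mm high. Origin under its centre, z up.
- silicone_lid: Flat coral-red silicone lid, bystander in the back row. 92 mm across, 8 mm thick, with a knob up to 22 mm. Origin under its centre, z up.
- coaster: Round bamboo coaster, bystander in the back row. 92 mm across, 8 mm thick. Origin under its centre, z up.
Not all that is in view belongs to the job. Of the things that look like the part that bears tin_center, the middle-sized one is meant.

How it is judged:
By the outcome, as a careful person would: the job done as asked, in the order asked, and still so for the second after the job is handed in, with the robot touching nothing.
It also fails if it takes over 45 s, if anything falls off the work surface, if the arm or the gripper's body presses on something with over 40 N, if the wrist force passes 120 N, or if a joint passes its speed limit or range.

## Working session

There is one attempt and no reset: what is moved stays moved. The work goes in short steps, each a Python script; the robot and the scene stay as the last script left them, time stands still between calls to the robot, and variables do not carry over. Pictures are saved under pics/ and viewed, about 8 in all and at most 12, crops included, and the job is handed in when it is done.

```bash
mkdir -p pics
cat > h.py <<'E'
from workcell import env
import numpy as np, cv2
from scipy.spatial.transform import Rotation as R
def cam(f):
    o=np.array(f["orientation"]); 
    Rm=o if o.shape==(3,3) else R.from_euler('xyz',o,degrees=True).as_matrix()
    K=np.array([[f["fx"],0,f["cx"]],[0,f["fy"],f["cy"]],[0,0,1.]])
    return Rm@np.diag([1,-1,-1.]),np.array(f["position"]),K,np.array(f["D"],float)
def ray(f,uv,z):
    Rm,p,K,D=cam(f); n=cv2.undistortPoints(np.array([[uv]],float),K,D)[0,0]
    d=Rm@np.array([n[0],n[1],1]); return p+d*(z-p[2])/d[2]
def proj(f,P):
    Rm,p,K,D=cam(f); return cv2.projectPoints((np.atleast_2d(P)-p)@Rm,np.zeros(3),np.zeros(3),K,D)[0][:,0]
E
python3 - <<'E'
from h import *
for n in("top","side"):
    f=env.grab_frame(n); cv2.imwrite(f"pics/{n}0.png",cv2.resize(f["image"],(768,576)))
    print(n,f["position"],f["orientation"],f["fx"],f["cx"],f["cy"],f["D"])
    for t in("tin_center","flap","flap_edge","tub","kettle","teapot","mug","strainer","silicone_lid","coaster"):
        print(t,[(np.round(d["xyz"],3).tolist(),round(d["score"],2),proj(f,d["xyz"])[0].round().tolist()) for d in env.search_frame(f,t)])
E
```

```text
top [0.46763909 0.02997243 1.24605006] [  6.36954995   0.90593979 -88.97027242] 426.21126901992955 253.92439317235264 187.56465653819208 [-0.01355037  0.          0.          0.          0.        ]
tin_center [([0.355, 0.042, 0.049], 0.97, [256.0, 276.0]), ([0.622, -0.011, 0.241], 0.71, [279.0, 170.0]), ([0.358, -0.068, 0.029], 0.62, [295.0, 275.0])]
flap [([0.491, 0.045, 0.113], 0.74, [255.0, 226.0])]
flap_edge [([0.489, 0.044, 0.112], 0.62, [256.0, 227.0])]
tub [([0.493, 0.042, 0.114], 0.63, [256.0, 225.0])]
kettle [([0.678, 0.342, 0.392], 0.84, [111.0, 130.0]), ([0.788, 0.084, 0.235], 0.58, [241.0, 103.0])]
teapot [([0.631, -0.288, 0.301], 0.86, [404.0, 164.0])]
mug [([0.789, 0.088, 0.237], 0.74, [239.0, 102.0])]
strainer [([0.775, 0.199, 0.241], 0.68, [193.0, 107.0])]
silicone_lid [([0.772, -0.03, 0.217], 0.86, [287.0, 112.0])]
coaster [([0.77, -0.138, 0.218], 0.94, [331.0, 113.0])]
side [ 0.15404776 -0.65999511  0.86277738] [ 48.80658665   0.36637837 -32.1874275 ] 444.1659317180797 250.79636241032085 196.9863799692575 [-0.09358245  0.          0.          0.          0.        ]
tin_center [([0.357, 0.023, 0.051], 0.96, [172.0, 264.0]), ([0.348, -0.071, 0.025], 0.59, [188.0, 300.0]), ([0.62, -0.018, 0.237], 0.56, [276.0, 175.0])]
flap [([0.523, 0.061, 0.106], 0.95, [224.0, 213.0]), ([0.766, 0.197, 0.236], 0.7, [275.0, 116.0])]
flap_edge [([0.522, 0.058, 0.101], 0.83, [224.0, 215.0])]
tub [([0.525, 0.058, 0.096], 0.93, [225.0, 216.0])]
kettle [([0.525, 0.059, 0.1], 0.74, [225.0, 214.0]), ([0.666, 0.316, 0.322], 0.73, [220.0, 79.0])]
teapot [([0.614, -0.327, 0.295], 0.73, [374.0, 243.0])]
mug [([0.523, 0.057, 0.1], 0.67, [225.0, 215.0]), ([0.761, 0.076, 0.263], 0.65, [301.0, 128.0])]
strainer [([0.763, 0.196, 0.239], 0.58, [274.0, 115.0])]
silicone_lid [([0.771, -0.034, 0.212], 0.88, [330.0, 165.0]), ([0.525, 0.058, 0.103], 0.32, [225.0, 214.0])]
coaster [([0.76, -0.138, 0.212], 0.83, [356.0, 190.0])]
```

View pics/top0.png

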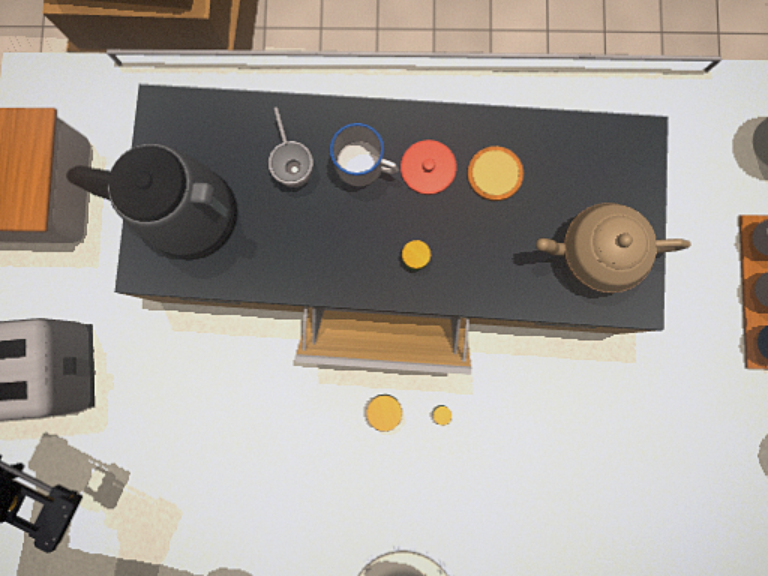

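View pics/side0.png

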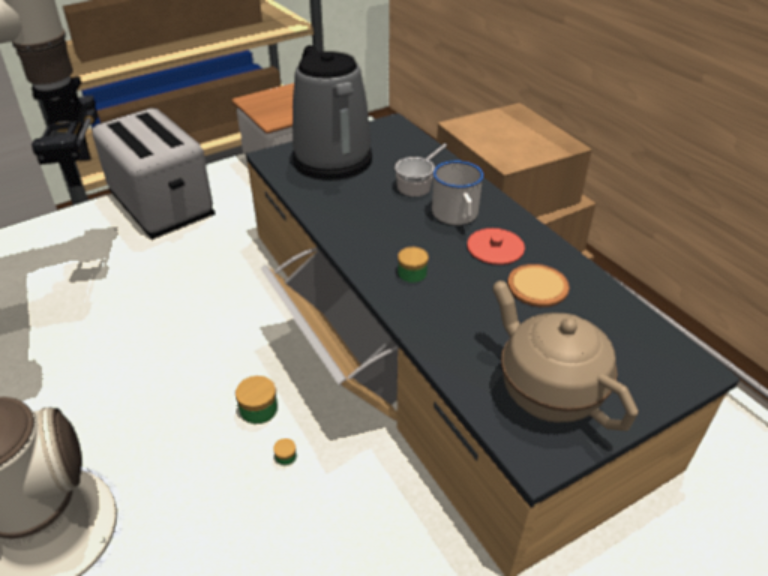

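The top view (768 px scale) shows three tins: one on the counter at (416,254), a larger one on the worktop at (384,412) and a smaller one at (442,415). The middle-sized one is the one on the counter. The front counter corners are at about (116,292) and (663,329), and the open bin is between (305,305) and (465,318).

Run:
```python
from h import *
f=env.grab_frame("top"); s=env.grab_frame("side")
C=[(116,292),(663,329),(667,117),(139,86)]
W=[ray(f,(u/1.5,v/1.5),.206) for u,v in C]; print(np.round(W,4))
d=W[0]-W[1]; print("len",np.linalg.norm(d),"mid",(W[0]+W[1])/2,"yaw(y axis)",np.degrees(np.arctan2(-d[0],d[1])), "depth",np.linalg.norm(W[2]-W[1]))
for z,t in((.24,0),(.055,1),(.03,2)): pass
for d in env.trace(f,"tin_center")[:3]:
    m=d["mask"].astype(np.uint8); c,r=cv2.minEnclosingCircle(cv2.findNonZero(m)); print("mask",d["score"],c,r)
    z=.24 if c[1]<220 else .03
    a=ray(f,(c[0]-r,c[1]),z);b=ray(f,(c[0]+r,c[1]),z); print(ray(f,c,z).round(4),"dia",np.linalg.norm(a-b))
# side lid circle
g=cv2.resize(f["image"][110:300,170:350],None,fx=3,fy=3,interpolation=2)
h=cv2.resize(s["image"][140:330,140:310],None,fx=3,fy=3,interpolation=2)
h=cv2.resize(h,(int(h.shape[1]*.5),int(h.shape[0]*.5))) if 0 else h
o=np.zeros((570,1050,3),np.uint8); o[:,:540]=g; o[:,540:]=h[:570,:510]
cv2.imwrite("pics/c.png",cv2.resize(o,(800,434)))
# hough-edge fit of front edge: dark->bright transition along columns outside the bin
gr=cv2.cvtColor(f["image"],cv2.COLOR_BGR2GRAY).astype(float)
pts=[]
for u in list(range(90,190,4))+list(range(325,435,4)):
    v0=195+(u-77)*24/365; vs=np.arange(int(v0)-5,int(v0)+7); gd=np.diff(gr[vs,u]); k=np.argmax(gd); pts.append(ray(f,(u,vs[k]+1.),.206)[:2])
L=cv2.fitLine(np.float32(pts),cv2.DIST_HUBER,0,.001,.001).ravel(); print("front line",L)
```

```text
[[ 0.5587  0.4849  0.206 ]
 [ 0.5133 -0.409   0.206 ]
 [ 0.8689 -0.427   0.206 ]
 [ 0.9131  0.4685  0.206 ]]
len 0.8950647525715532 mid [0.53600736 0.0379672  0.206     ] yaw(y axis) -2.905241153605535 depth 0.356045443937885
mask 0.82 (276.4818115234375, 169.66363525390625) 9.977341651916504
[ 0.6235 -0.0051  0.24  ] dia 0.047556324530601934
mask 0.63 (255.0, 275.0) 12.206655502319336
[0.356  0.0442 0.03  ] dia 0.06856956226767731
front line [0.05197097 0.9986486  0.52219784 0.01043889]
```

View pics/c.png

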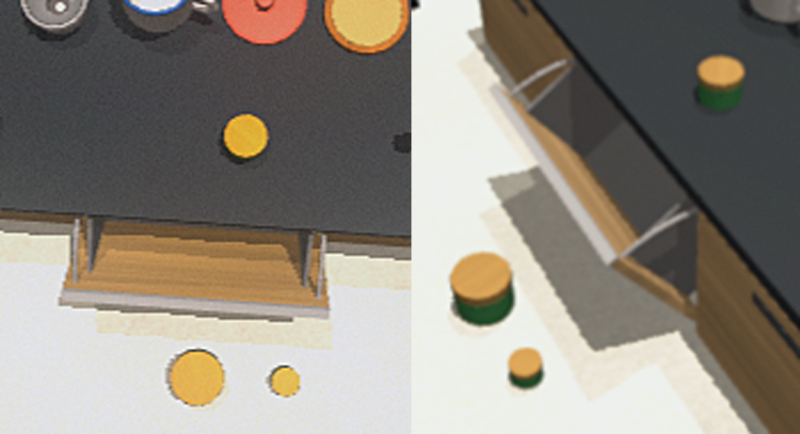

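```bash
cat >> h.py <<'E'
E0=np.array([.534,.038,.206]); yaw=np.radians(-2.95)
X=np.array([np.cos(yaw),np.sin(yaw),0]); Y=np.array([-np.sin(yaw),np.cos(yaw),0]); Z=np.array([0,0,1.])
def W(x,y,z): return (E0+x*X+y*Y+z*Z).tolist()
def ori(tilt,s):  # fingers down, tilted forward by tilt deg; s=+-1 jaw sign
    t=np.radians(tilt); y=np.sin(t)*X-np.cos(t)*Z; z=s*Y
    return R.from_matrix(np.c_[np.cross(y,z),y,z]).as_euler('xyz',degrees=True).tolist()
E
python3 - <<'E'
from h import *
st=env.read_state(); print(st["tool_rot"],st["opening"])
for s in(1,-1):
    for t,p in((0,W(.14,-.038,.012)),(0,W(.0,-.038,.012)),(45,W(-.02,0,-.07)),(45,W(-.14,0,-.07))):
        q=env.inverse_kinematics(p,ori(t,s)); print(s,t,None if q is None else np.round(q).tolist())
E
```

```text
[-8.99992211e+01  1.76200652e-03  1.56118827e+02] 1.0009464357432953
1 0 [13.0, 27.0, 7.0, -0.0, -71.0, -106.0]
1 0 [17.0, 13.0, -13.0, -0.0, -64.0, -110.0]
1 45 None
1 45 None
-1 0 [13.0, 27.0, 7.0, 0.0, -71.0, 74.0]
-1 0 [17.0, 13.0, -13.0, 0.0, -64.0, 70.0]
-1 45 None
-1 45 None
```

Run:
```python
from h import *
for s in(1,-1):
  for t in(10,20,30,40,-10,-20,-30):
    print(s,t,[None if (q:=env.inverse_kinematics(p,ori(t,s))) is None else np.round(q).tolist() for p in (W(-.01,0,-.06),W(-.14,0,-.06))])
o=ori(0,-1)
env.gripper_to(.29)
p=env.read_state()["position"]
env.move_straight([p[0],p[1],.45],rate=.25)
env.goto(W(-.05,-.038,.26),o)
env.move_straight(W(.14,-.038,.15),rate=.2)
st=env.read_state(); print(st["clock"],st["position"],st["opening"],W(.14,-.038,.15))
f=env.grab_frame("side"); cv2.imwrite("pics/a.png",f["image"][60:300,120:400].repeat(2,0).repeat(2,1))
```

```text
1 10 [[25.0, 12.0, -30.0, 7.0, -40.0, -123.0], [35.0, -1.0, -46.0, 10.0, -38.0, -136.0]]
1 20 [[26.0, 8.0, -43.0, 25.0, -23.0, -141.0], [37.0, -6.0, -59.0, 32.0, -24.0, -158.0]]
1 30 [None, None]
1 40 [None, None]
1 -10 [[20.0, 22.0, -11.0, -4.0, -67.0, -111.0], [26.0, 10.0, -28.0, -6.0, -61.0, -116.0]]
1 -20 [[18.0, 27.0, -4.0, -7.0, -78.0, -108.0], [23.0, 15.0, -21.0, -9.0, -72.0, -112.0]]
1 -30 [[16.0, 32.0, 3.0, -9.0, -90.0, -107.0], [20.0, 21.0, -15.0, -12.0, -82.0, -109.0]]
-1 10 [[25.0, 12.0, -30.0, 7.0, -40.0, 57.0], [35.0, -1.0, -46.0, 10.0, -38.0, 44.0]]
-1 20 [[26.0, 8.0, -43.0, 25.0, -23.0, 39.0], [37.0, -6.0, -59.0, 32.0, -24.0, 22.0]]
-1 30 [None, None]
-1 40 [None, None]
-1 -10 [[20.0, 22.0, -11.0, -4.0, -67.0, 69.0], [26.0, 10.0, -28.0, -6.0, -61.0, 64.0]]
-1 -20 [[18.0, 27.0, -4.0, -7.0, -78.0, 72.0], [23.0, 15.0, -21.0, -9.0, -72.0, 68.0]]
-1 -30 [[16.0, 32.0, 3.0, -9.0, -90.0, 73.0], [20.0, 21.0, -15.0, -12.0, -82.0, 71.0]]
6.9583 [ 0.67161627 -0.00716105  0.35736076] 0.2883532537731741 [0.6718588258983862, -0.007154668882834763, 0.356]
```

View pics/a.png

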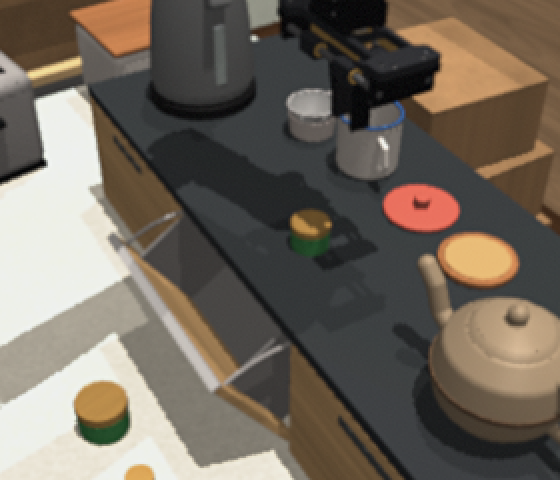

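The fingers hang above the counter behind the tin (tin at about (310,232) in this crop), clear of the mug and teapot. I'll lower them and push.

Run:
```python
from h import *
print(env.move_straight(W(.14,-.038,.012),rate=.12,force_limit=8), env.read_state()["position"])
print(env.move_straight(W(.055,-.038,.012),rate=.07,force_limit=8))
f=env.grab_frame("side"); st=env.read_state(); print(st["clock"],st["position"],st["force"])
print([(np.round(d["xyz"],3).tolist(),round(d["score"],2)) for d in env.search_frame(f,"tin_center")])
cv2.imwrite("pics/b.png",f["image"][80:280,140:380].repeat(2,0).repeat(2,1))
```

```text
False [ 0.67237334 -0.00713287  0.21906149]
False
9.725 [ 0.5872744  -0.00278576  0.21778035] [ 0.01327954 -0.33501012 -0.36052221]
[([0.35, -0.073, 0.027], 0.81), ([0.553, -0.011, 0.237], 0.7), ([0.356, 0.023, 0.051], 0.58)]
```

View pics/b.png

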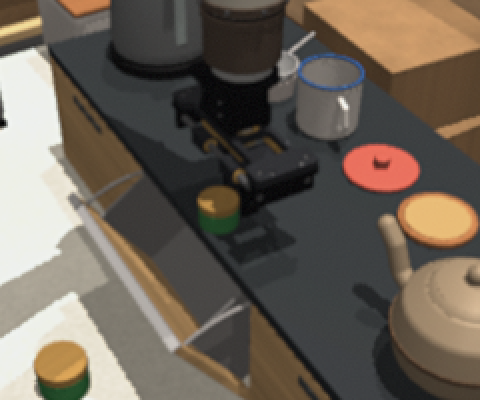

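The tin at (218,210) is riding squarely against the fingers, close to the edge. I'll keep pushing it over.

Run:
```python
from h import *
print(env.move_straight(W(.004,-.038,.012),rate=.06,force_limit=8))
env.dwell(.3)
f=env.grab_frame("side"); cv2.imwrite("pics/d.png",f["image"][100:280,140:340].repeat(2,0).repeat(2,1))
env.move_straight(W(.03,-.038,.012),rate=.15)
env.move_straight(W(.03,-.038,.15),rate=.2)
env.goto(W(-.2,.0,.2),ori(0,-1))
for n in("side","top"):
    f=env.grab_frame(n); print([(np.round(d["xyz"],3).tolist(),round(d["score"],2)) for d in env.search_frame(f,"tin_center")])
    if n=="side": s=f
a=cv2.imread("pics/d.png"); b=s["image"][100:280,140:340].repeat(2,0).repeat(2,1)
cv2.imwrite("pics/e.png",np.hstack([a,b])); print(env.read_state()["clock"])
```

```text
False
[([0.355, 0.022, 0.054], 0.88), ([0.351, -0.072, 0.026], 0.8), ([0.531, -0.002, 0.076], 0.71)]
[([0.359, 0.042, 0.047], 0.86), ([0.359, -0.065, 0.031], 0.64), ([0.526, -0.001, 0.07], 0.47)]
13.4333
```

View pics/e.png

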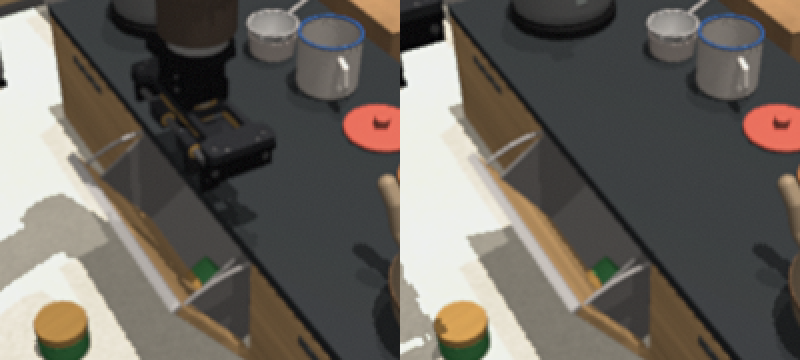

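The tin has dropped into the tub: green at about (605,270) in the right half, lying against the right side. The bystanders haven't moved. Next I'll shut the flap.

Run:
```python
from h import *
o=ori(15,-1)
env.gripper_to(0)
env.goto(W(-.17,0,.1),o)
env.move_straight(W(-.17,0,-.06),rate=.15,force_limit=10)
print(env.move_straight(W(.0,0,-.06),rate=.07,force_limit=14))
st=env.read_state(); p=np.array(st["position"])-E0; print(st["clock"],p@X,p@Y,p[2],st["force"])
f=env.grab_frame("side"); cv2.imwrite("pics/g.png",f["image"][100:280,140:340].repeat(3,0).repeat(3,1))
```

```text
True
18.0167 -0.009029928454837263 -0.0007330713477866556 -0.06106060800441748 [-1.81005951  0.75769476  1.19575745]
```

View pics/g.png

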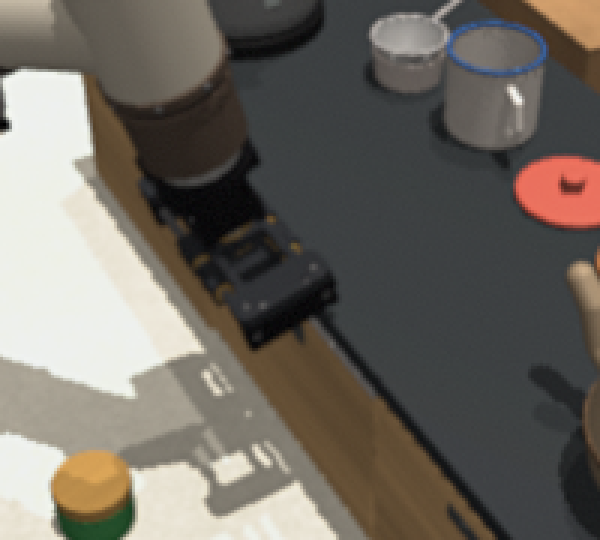

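The flap looks flush, and the stop came at x = -9 mm, as predicted for shut. I'll press once more, retreat and check.

Run:
```python
from h import *
print(env.move_straight(W(.004,0,-.06),rate=.03,force_limit=20))
st=env.read_state(); p=np.array(st["position"])-E0; print(p@X,st["force"])
env.move_straight(W(-.12,0,-.06),rate=.15)
env.move_straight(W(-.22,0,.15),rate=.25)
q=env.read_state()["joint_positions"]; q[0]+=35; env.set_joints(q)
s=env.grab_frame("side"); t=env.grab_frame("top")
for n in("kettle","teapot","mug","strainer","silicone_lid","coaster","tin_center"):
    print(n,[(np.round(d["xyz"],3).tolist(),round(d["score"],2)) for d in env.search_frame(t,n)[:3]])
print(env.read_state()["clock"])
cv2.imwrite("pics/i.png",np.hstack([s["image"][110:290,150:300].repeat(3,0).repeat(3,1)[:540,:400],t["image"][130:310,180:315].repeat(3,0).repeat(3,1)[:540,:400]]))
```

```text
True
-0.009017941609464848 [-2.07498242  0.64878113  0.25675926]
kettle [([0.68, 0.342, 0.392], 0.98)]
teapot [([0.63, -0.284, 0.302], 0.87)]
mug [([0.789, 0.084, 0.234], 0.79), ([0.693, 0.011, 0.205], 0.17)]
strainer [([0.775, 0.198, 0.239], 0.91)]
silicone_lid [([0.773, -0.027, 0.214], 0.6), ([0.679, 0.342, 0.392], 0.49)]
coaster [([0.768, -0.136, 0.219], 0.57)]
tin_center [([0.36, 0.043, 0.05], 0.97), ([0.36, -0.067, 0.028], 0.5)]
21.5417
```

View pics/i.png

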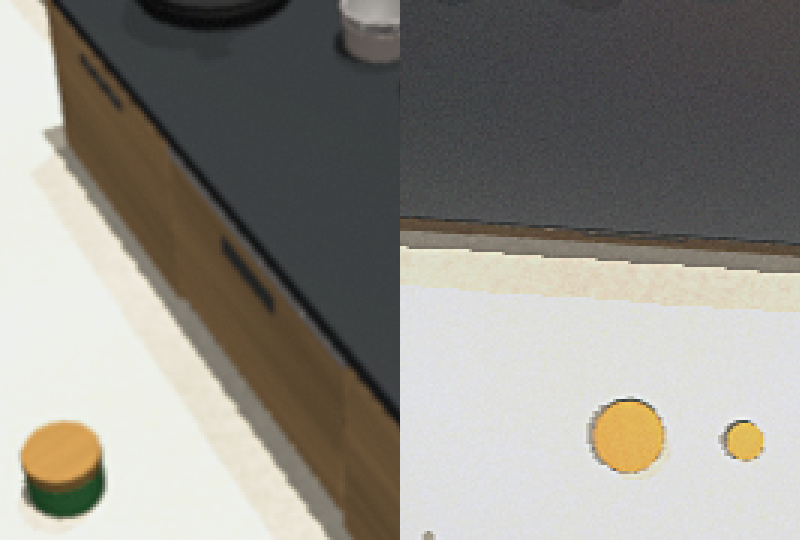

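The flap, with its dark handle at (247,272), lies flush with the plinth in both views. Nothing else has moved and the arm is clear.

```bash
python3 -c "
from h import *
env.close_job()"
```

```text
the job is handed in; nothing more can be done
```

I pushed the middle-sized green tin, the one on the counter, over the front edge with the fingertips, and it dropped into the bin. I then pushed the flap shut with closed fingers, backed the arm clear and handed the job in at about 22 s.

- **Tin:** before the flap was shut, both cameras located a tin in the tub (low detector scores, 0.71 and 0.47), and the side picture showed it lying there.
- **Flap:** it reached its hard stop with the fingertips about where I had calculated for shut. A second, firmer press did not move it, and the last pictures show it flush with the plinth.
- **Other things:** the kettle, teapot and back-row items all measured within about 4 mm of their starting positions, which is detector noise. The two look-alike tins on the worktop were not touched.

One early measurement disagreed. An automatic line fit put the counter's front edge about 12 mm nearer the robot than its corners did. I used the corners, and the flap stopping where expected agreed with them. No other check failed.

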